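# Bring the red-capped jar to the front of the pharmacy carousel

## Task

With the fingertips, push the blue pegs on the rim of the medicine carousel and so turn it gently until the red-capped jar stands squarely in front, centred behind the yellow tongue on the base; then draw the hand clear. Do not touch, lift or topple any jar, do not pinch or force the pegs or spin the disc fast, and leave everything else on the counter where it is.

Things in the scene. Friction and masses are not known exactly. Their poses are not given: they have to be found in the camera images.
- carousel_base: fixed round black base of the carousel, 290 mm across, on the counter. Origin on the turning axis, at counter height. Its front is marked by a flat yellow tongue, 50 mm wide and 8 mm high, which sticks out from under the disc along the base's own -x direction, from 137 mm to about 232 mm from the axis
- carousel_disc: white turntable on that base, radius 150 mm, upper face 24 mm above the counter; turns level about its origin (on the axis, at counter height) either way without limit; friction of 1 to 1.5 N at the rim stops it once it is not pushed. Six jar places, 80 mm from the axis at 0, 60, 120.. degrees from its own +x; one is empty. Grey ribs between them, 36 mm above the counter, end 107 mm from the axis
- push_peg (a point): centre of the top of one of the disc's six blue upright push pegs, 66 mm above the counter. The pegs are 14 mm in diameter and 42 mm tall, fixed on the rim 140 mm from the axis, one every 60 degrees, half-way between jar places: at 30, 90, 150.. degrees from the disc's own +x; this one at 30. They turn with the disc
- jar_red_center (a point): the wanted jar: amber, white label, RED cap, 42 mm in diameter, 50 mm high, loose, standing on the disc in the place at 180 degrees from the disc's +x (80 mm from the axis). Point at the jar's centre, half-way up; jar tops are 74 mm above the counter
- jar_blue_center (a point): another jar of the same shape and size with a blue cap, loose in another place of the disc; point at its centre, half-way up
- jar_green_center (a point): another jar of the same shape and size with a green cap, loose in another place of the disc; point at its centre, half-way up
- jar_white_center (a point): another jar of the same shape and size with a white cap, loose in another place of the disc; point at its centre, half-way up
- jar_black_center (a point): another jar of the same shape and size with a black cap, loose in another place of the disc; point at its centre, half-way up
- blue_tote: blue open tote with cartons in it, about 220 x 270 x 100 mm, standing to one side; origin under its centre
- purple_tote: purple open tote with cartons in it, about 220 x 270 x 100 mm, standing to the other side; origin under its centre
- water_bottle: blue drinking bottle, 68 mm in diameter, 210 mm high; origin under its centre
- carton: upright white and teal carton, 50 x 90 x 120 mm high; origin under its centre
Things that resemble listed ones, but are neither listed nor needed, are in the scene too. Leave any purple look-alike of the part that bears jar_white_center alone. Leave any purple look-alike of the part that bears jar_red_center alone.

How it is judged:
By the outcome, as a careful person would: the job done as asked, in the order asked, and still so for the second after the job is handed in, with the robot touching nothing.
It also fails if it takes over 51 s, if anything falls off the work surface, if the arm or the gripper's body presses on something with over 40 N, if the wrist force passes 120 N, or if a joint passes its speed limit or range.

## Robot

A 7-joint arm with a two-finger parallel gripper is mounted at the origin on the work surface. World frame = base frame: x ahead of the robot, y to its left, z up, the work surface at z = 0. Lengths are in m, angles in rad, forces in N, time in s.
With the tool pointing down it reaches from about 0.35 to 0.9 m from the base axis. Payload 8.1 kg.
Tool frame: the origin (TCP) lies on the front face of the gripper's body, between the roots of the fingers; the fingertips stand 73 mm ahead of it and the grasp point (between the pads) lies 54 mm ahead of it; x points along the fingers, z is the direction in which the jaws open and shut, and the axes are right-handed (so a half turn about x gives the same grasp; the last joint's range is limited). The gripper opens to 85 mm and grips with 20 to 120 N. Pads are 22 mm wide; open, the fingers measure 114 mm over their backs; the gripper's body (76 mm by 85 mm) begins 54 mm behind the grasp point. The pads swing forward as they close: fully open they stand 13 mm farther back than shut.
Start: joints at [1.177, 0.434, 0.025, 1.573, -0.012, 1.134, -0.075], TCP at [0.179, -0.599, 0.304] pointing down, gripper open.
Joint ranges: [-2.62, 2.62], [-0.44, 2.09], [-1.27, 1.32], [0.08, 2.57], [-1.32, 4.46], [0.12, 2], [-2.74, 2.74]. Speed limits (rad/s): [2.22, 2.22, 3.01, 3.01, 3.14, 3.14, 3.14].

## Interface

Orientations are given as a rotation vector (axis times angle).
In Python, from bench import ctrl, vision gives the robot as it stands.
- The arm moves only by the shell command python3 -m crank 'ROWS' [FORCE]. ROWS is JSON, a list of rows, each a list of 7 numbers: the shift along the tool's x, y, z in mm, then the turn, a rotation vector about the tool's x, y, z in degrees, then the gripper command: -1 is shut, 1 is fully open, values between are in proportion. In form: [[tx, ty, tz, rx, ry, rz, gripper], ...]. A call has 1 to 20 rows; each row shifts and turns the pose as measured when the row begins, along the tool's axes as they then stand; what a row does not reach is not made up. A row lasts 1/8 s, in which the tool goes at most 62.5 mm and 10.7 degrees, less where a joint would pass 70% of its speed; a pose out of reach is approached as far as the arm can. A call is refused whole if a number of a shift passes 62.5 or a number of a turn 10.7, either way. A call with a gripper value outside its range is refused whole. The fingers move at their own pace and stop on an object; FORCE is the grip in N (left out, the last holds). Time passes only in rows, so rows that do not move let the fingers close. It gives the time, the measured TCP pose, the force and the opening at its end, in the units of the state.
- ctrl.observe(): the state, without advancing time (a new reading comes with each control period).
- vision.capture(name): name is "scene" or "top"; returns a dict with "frame" (384x512x3 uint8, red, green, blue), "intrinsics" (3x3 intrinsics, pixels), "dist_coeffs" ([k1, k2, p1, p2, k3] as OpenCV has them; the pictures are not rectified), "view" (4x4, takes a point from world to camera coordinates). Camera axes: x right, y up, looking along -z (the intrinsics and any distortion apply to the point x, -y, -z); pixel columns grow to the right and rows downward; lengths in m; the calibration is good to about 2 mm. A picture is of the moment at which its call begins. There is no depth.
- ctrl.finish_job(): hands the job in, once; it reports no verdict.
The state is a dict: "t": time; "joints": joint angles; "qd": joint speeds; "tau": joint torques, N m; "eef_pos": TCP position; "orientation": TCP orientation; "ft_force": force on the tool from outside, world axes, zero at the start; "torque": the same for the moment, N m; "opening": finger opening in m.
Only numpy, scipy, OpenCV 4.12 (cv2) and the standard library are available. Lean on these libraries where they do the work, as an engineer would, in place of code of your own. Each camera call takes 0.05 s, during which the arm holds its last target.

## Working session

There is one attempt and no reset: what is moved stays moved. The work goes in short steps, Python scripts to look and compute and a shell command to move; the robot and the scene stay as the last step left them, time stands still between calls to the robot, and variables do not carry over. Pictures are saved under pics/ and viewed, and the job is handed in when it is done.

```bash
mkdir -p pics; ls; python3 - <<'E'
from bench import ctrl, vision
import cv2,json
s=ctrl.observe(); print({k:(s[k] if not hasattr(s[k],'round') or isinstance(s[k],float) else s[k].round(4)) for k in s})
for n in("scene","top"):
    c=vision.capture(n); cv2.imwrite(f"pics/{n}0.png",cv2.resize(c["frame"][:,:,::-1],(768,576),interpolation=cv2.INTER_CUBIC))
    print(n,c["intrinsics"],c["dist_coeffs"],c["view"])
E
```

```text
pics
{'t': 0.0, 'joints': array([ 1.1774,  0.4353,  0.025 ,  1.5741, -0.0116,  1.134 , -0.0751]), 'qd': array([ 0.0021,  0.0036,  0.0016,  0.0003, -0.0011,  0.0007, -0.0003]), 'tau': array([-5.00000e-04, -6.70456e+01,  1.02530e+00, -3.16207e+01,
        1.55000e-02,  1.24000e-02,  0.00000e+00]), 'eef_pos': array([ 0.179 , -0.5984,  0.3031]), 'orientation': array([ 0.9934,  1.3342, -0.9919]), 'ft_force': array([-0.8822,  0.1526, -0.5023]), 'torque': array([-0.0166, -0.0119,  0.0323]), 'opening': 0.08549899361563452}
scene [[379.56909791   0.         255.97662866]
 [  0.         379.56909791 185.39935787]
 [  0.           0.           1.        ]] [0.00504917 0.         0.         0.         0.        ] [[-0.75361944  0.65727668  0.00671612  0.45874827]
 [-0.48096535 -0.55837143  0.67593911  0.2436333 ]
 [ 0.4480291   0.50617063  0.73692687 -1.63052414]
 [ 0.          0.          0.          1.        ]]
top [[405.81724151   0.         264.72466874]
 [  0.         405.81724151 190.41204071]
 [  0.           0.           1.        ]] [-0.1104702  0.         0.         0.         0.       ] [[ 1.30742660e-02 -9.99913232e-01  1.61006969e-03  1.03350270e-02]
 [ 9.75219861e-01  1.31070039e-02  2.20849335e-01 -6.09294847e-01]
 [-2.20851276e-01 -1.31727100e-03  9.75306608e-01 -1.41210664e+00]
 [ 0.00000000e+00  0.00000000e+00  0.00000000e+00  1.00000000e+00]]
```

View pics/scene0.png

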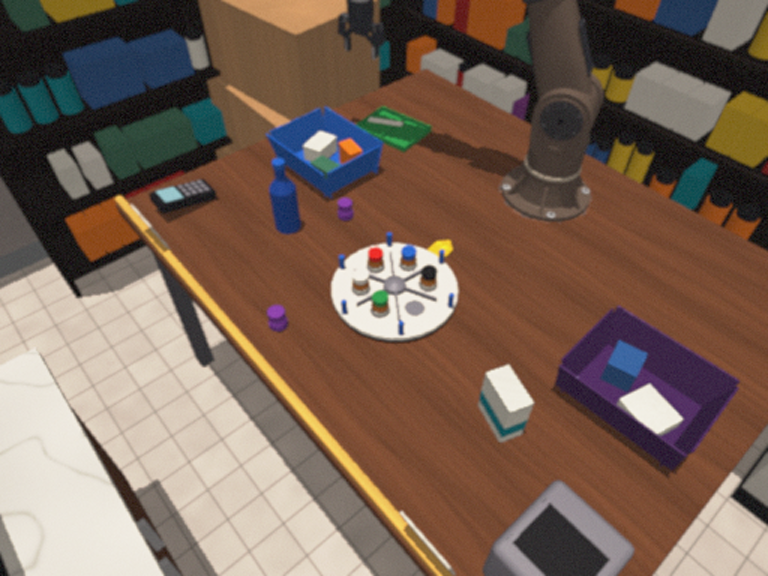

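View pics/top0.png

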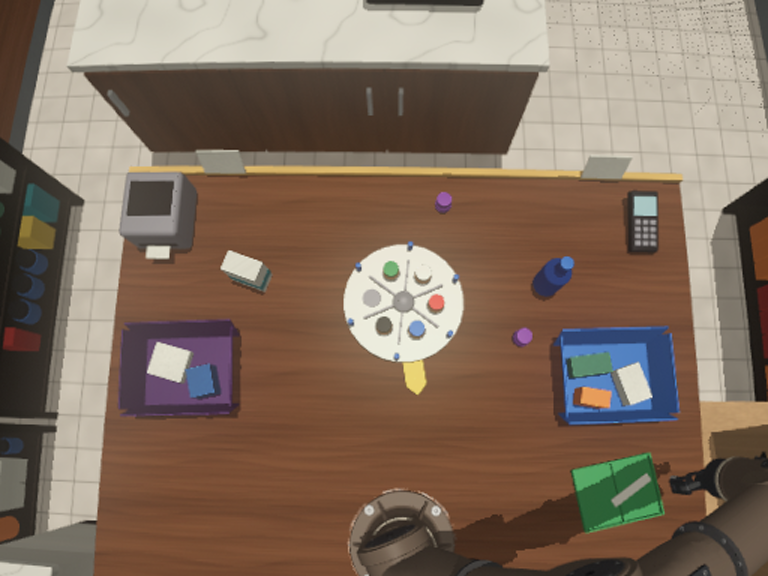

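The scene shows the carousel with one red-capped jar: top (436,303), scene (376,256). The two purple look-alikes stand off the disc, at top (444,202) and (523,337). The yellow tongue is at top (415,377). Next I'll enlarge to confirm and measure.

```bash
cat > h.py <<'E'
from bench import ctrl, vision
import cv2, numpy as np
from scipy.optimize import least_squares
def px2ray(c,uv):
    K=c["intrinsics"];V=np.array(c["view"]);n=cv2.undistortPoints(np.array([[uv]],float),K,np.array(c["dist_coeffs"],float))[0,0]
    d=V[:3,:3].T@np.array([n[0],-n[1],-1.]);o=-V[:3,:3].T@V[:3,3];return o,d
def onz(c,uv,z):
    o,d=px2ray(c,uv);return (o+d*(z-o[2])/d[2])
def proj(c,P):
    V=np.array(c["view"]);p=np.atleast_2d(P)@V[:3,:3].T+V[:3,3];p=p*[1,-1,-1]
    return cv2.projectPoints(p,np.zeros(3),np.zeros(3),np.array(c["intrinsics"]),np.array(c["dist_coeffs"],float))[0][:,0]
def tri(c1,u1,c2,u2):
    A=[];b=[]
    for c,u in((c1,u1),(c2,u2)):
        o,d=px2ray(c,u);d/=np.linalg.norm(d);M=np.eye(3)-np.outer(d,d);A.append(M);b.append(M@o)
    return np.linalg.lstsq(np.vstack(A),np.hstack(b),rcond=None)[0]
def crop(c,x0,y0,w,h,k,name):
    cv2.imwrite(name,cv2.resize(c["frame"][y0:y0+h,x0:x0+w,::-1],(w*k,h*k),interpolation=cv2.INTER_CUBIC))
E
python3 - <<'E'
from h import *
c=vision.capture("top");crop(c,220,150,100,120,5,"pics/t1.png")
c=vision.capture("scene");crop(c,210,145,110,90,7,"pics/s1.png")
E
```

```text
(no output)
```

View pics/t1.png

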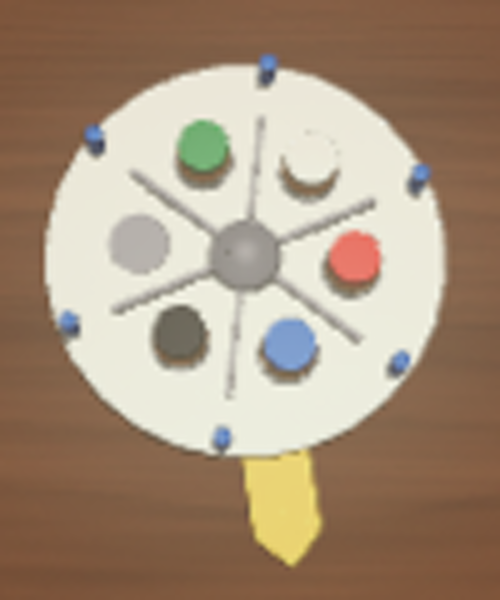

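View pics/s1.png

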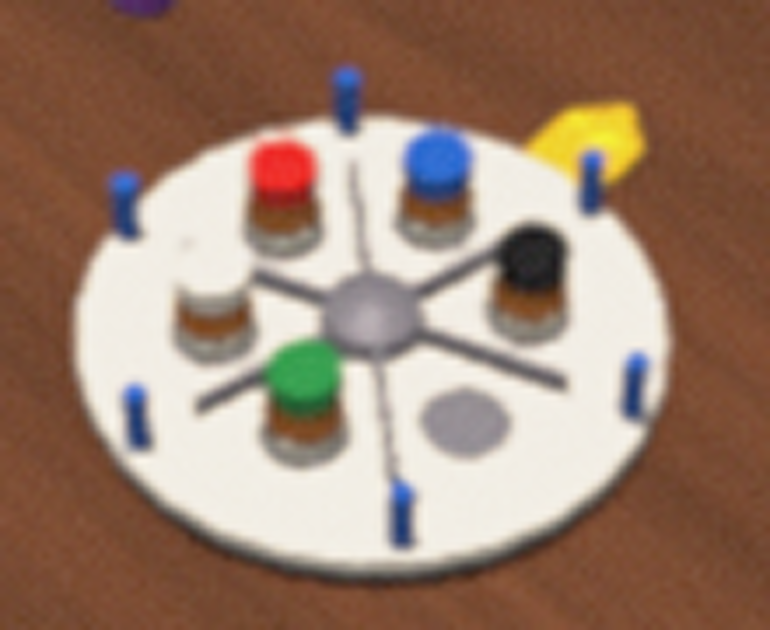

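Confirmed: the red-capped amber jar is at top crop (355,257), on the robot's right between the white and blue jars. Six blue peg tops and the tongue (tip at crop (292,566)) can be read in the top view. I'll triangulate the pegs and fit the disc.

```bash
cat > m.py <<'E'
from h import *
ct=vision.capture("top");cs=vision.capture("scene")
T=lambda p:np.array(p)/5.+[220,150]-0.4
S=lambda p:np.array(p)/7.+[210,145]-0.43
E
python3 - <<'E'
from m import *
tp=[(402,357),(421,172),(268,62),(94,134),(68,320),(222,434)]
sp=[(347,75),(125,180),(135,392),(402,490),(637,362),(593,158)]
P=np.array([tri(ct,T(a),cs,S(b)) for a,b in zip(tp,sp)]);print(P.round(4))
# fit centre+angle using rays at z=.066 in both
A=np.array([onz(ct,T(a),.066)[:2] for a in tp]);B=np.array([onz(cs,S(a),.066)[:2] for a in sp])
print(A.mean(0),B.mean(0))
for X in(A,B,P[:,:2]):
    d=X-X.mean(0);print(np.linalg.norm(d,axis=1).round(4),np.degrees(np.arctan2(d[:,1],d[:,0])).round(1))
C=(A.mean(0)+B.mean(0))/2
for n,a,b in(("red",(355,257),(283,165)),("blue",(290,344),(438,155))):
    p=tri(ct,T(a),cs,S(b));print(n,p, np.degrees(np.arctan2(*(p[:2]-C)[::-1])))
# tongue
for n,u in(("tip",(292,566)),("L",(255,537)),("R",(322,522)),("L0",(243,460)),("R0",(308,450))):
    p=onz(ct,T(u),.008)[:2];d=p-C;print(n,p,np.linalg.norm(d),np.degrees(np.arctan2(d[1],d[0])))
E
```

```text
[[ 0.498  -0.1097  0.0691]
 [ 0.6354 -0.1248  0.0684]
 [ 0.7185 -0.0119  0.0659]
 [ 0.6617  0.1154  0.066 ]
 [ 0.5227  0.1307  0.065 ]
 [ 0.4414  0.0187  0.0668]]
[0.57952546 0.00327515] [0.57926001 0.00200459]
[0.1392 0.1397 0.1395 0.1393 0.14   0.139 ] [-125.6  -66.3   -6.1   54.1  114.1  173.6]
[0.1414 0.1405 0.1402 0.1399 0.1403 0.1393] [-126.2  -66.9   -5.8   53.7  113.3  173.4]
[0.1392 0.1395 0.1397 0.1392 0.1398 0.1391] [-125.9  -66.4   -6.2   53.9  114.   173.6]
red [ 0.57037029 -0.07620139  0.07363084] -96.52842105300358
blue [ 0.50596061 -0.02942605  0.07443231] -156.4103442375897
tip [ 0.35137791 -0.03371462] 0.2308948006760563 -170.94105991684864
L [ 0.37218741 -0.00637279] 0.20740124342401517 -177.50941810950144
R [ 0.38375823 -0.05557403] 0.20411201837735618 -163.42886064635857
L0 [0.42869963 0.00309332] 0.15069378945069353 179.8275911747738
R0 [ 0.4367145  -0.04498188] 0.1504157847189251 -161.54252548954673
```

```bash
cat >> h.py <<'E'
from scipy.spatial.transform import Rotation as Ro
def st():
    s=ctrl.observe();R=Ro.from_rotvec(s["orientation"]).as_matrix();return s,s["eef_pos"],R
def plan(target,yawz,rows=None):
    """shift in current tool axes (mm) and turn (deg rotvec, tool) to reach TCP target with x down, z at world heading yawz deg"""
    s,p,R=st();z=np.array([np.cos(np.radians(yawz)),np.sin(np.radians(yawz)),0]);x=np.array([0,0,-1.]);G=np.c_[x,np.cross(z,x),z]
    rv=Ro.from_matrix(R.T@G).as_rotvec(degrees=True)
    print("shift",(R.T@(np.array(target)-p)*1000).round(1),"turn",rv.round(1),"zhead",np.degrees(np.arctan2(R[1,2],R[0,2])).round(1),"xaxis",R[:,0].round(3))
E
python3 - <<'E'
from h import *
C=np.array([.5794,.0026])
s,p,R=st();print(R.round(3),s["joints"].round(3))
for ph in(-66.2,):
    t=C+.142*np.array([np.cos(np.radians(ph)),np.sin(np.radians(ph))])
    for yaw in(ph-90,ph+90): plan([*t,.25],yaw)
E
```

```text
[[-0.     0.958  0.287]
 [ 0.     0.287 -0.958]
 [-1.    -0.    -0.001]] [ 1.177  0.435  0.025  1.573 -0.012  1.134 -0.075]
shift [  53.8  573.5 -320.4] turn [82.9 -0.   0. ] zhead -73.3 xaxis [-0.  0. -1.]
shift [  53.8  573.5 -320.4] turn [-97.1  -0.   -0. ] zhead -73.3 xaxis [-0.  0. -1.]
```

```bash
python3 -m crank '[[-6,0,0,-9.7,0,0,0.06],[-6,0,0,-9.7,0,0,0.06],[-6,0,0,-9.7,0,0,0.06],[-6,0,0,-9.7,0,0,0.06],[-6,0,0,-9.7,0,0,0.06],[-6,0,0,-9.7,0,0,0.06],[-6,0,0,-9.7,0,0,0.06],[-6,0,0,-9.7,0,0,0.06],[-6,0,0,-9.7,0,0,0.06],[-6,0,0,-9.7,0,0,0.06]]'
python3 - <<'E'
from h import *
C=np.array([.5794,.0026]);ph=-66.2
t=C+.142*np.array([np.cos(np.radians(ph)),np.sin(np.radians(ph))]);print(t)
plan([*t,.34],ph+90);print(st()[0]["joints"].round(2))
E
```

```text
t: 1.55
eef_pos: [0.1787, -0.598, 0.3639]
orientation: [-0.364, 1.541, 0.369]
ft_force: [0.5, 0.0, -0.2]
opening: 0.0456
[ 0.63670343 -0.12732427]
shift [ 24.5 213.8 620.9] turn [ 3.  -0.  -0.2] zhead 26.8 xaxis [-0.002  0.003 -1.   ]
[ 1.43  0.42 -0.35  1.46  0.15  1.29  1.53]
```

```bash
python3 -m crank '[[0,13,38,0,0,0,0.06],[0,13,38,0,0,0,0.06],[0,13,38,0,0,0,0.06],[0,13,38,0,0,0,0.06],[0,13,38,0,0,0,0.06],[0,13,38,0,0,0,0.06],[0,13,38,0,0,0,0.06],[0,13,38,0,0,0,0.06],[0,13,38,0,0,0,0.06],[0,13,38,0,0,0,0.06],[0,13,38,0,0,0,0.06],[0,13,38,0,0,0,0.06],[0,13,38,0,0,0,0.06],[0,13,38,0,0,0,0.06],[0,13,38,0,0,0,0.06]]'
python3 - <<'E'
from h import *
C=np.array([.5794,.0026]);ph=-66.2
t=C+.142*np.array([np.cos(np.radians(ph)),np.sin(np.radians(ph))])
plan([*t,.2],ph+90);print(st()[0]["joints"].round(2))
E
```

```text
t: 3.42
eef_pos: [0.609, -0.1586, 0.3634]
orientation: [-0.36, 1.544, 0.36]
ft_force: [0.3, 0.5, -0.5]
opening: 0.0448
shift [163.3  15.6  39.1] turn [ 2.5 -0.2 -0.1] zhead 26.3 xaxis [-0.003 -0.    -1.   ]
[ 0.52  0.46 -0.54  1.44  0.24  1.31  0.43]
```

```bash
python3 -m crank '[[10,5,13,1,0,0,0.06],[10,5,13,1,0,0,0.06],[20,5,13,0.5,0,0,0.06],[30,0,0,0,0,0,0.06],[30,0,0,0,0,0,0.06],[30,0,0,0,0,0,0.06],[20,0,0,0,0,0,0.06],[0,0,0,0,0,0,0.06]]'
python3 - <<'E'
from m import *
C=np.array([.5794,.0026]);ph=-66.2
t=C+.142*np.array([np.cos(np.radians(ph)),np.sin(np.radians(ph))])
plan([*t,.112],ph+90)
crop(ct,200,140,140,120,5,"pics/t2.png");crop(cs,180,90,150,120,5,"pics/s2.png")
E
```

```text
t: 4.42
eef_pos: [0.6394, -0.123, 0.2033]
orientation: [-0.326, 1.551, 0.331]
ft_force: [-0.1, 0.0, 0.8]
opening: 0.0451
shift [93.6 -2.7 -5.1] turn [ 0.2 -0.1 -0.1] zhead 24.0 xaxis [-0.003  0.002 -1.   ]
```

View pics/t2.png

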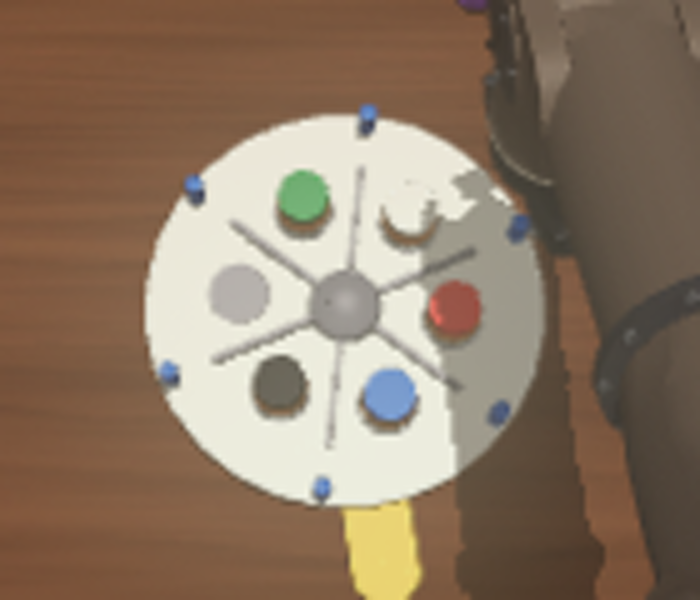

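View pics/s2.png

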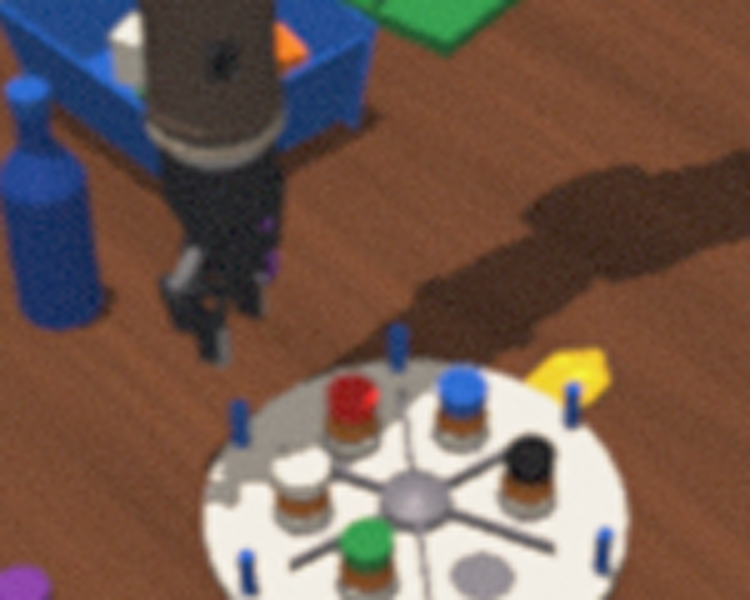

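Fingertips (scene crop (215,355) and (255,310)) hang straight above the red/white peg (240,410). I'll check the projection, then descend astride it.

```bash
python3 - <<'E'
from m import *
s,p,R=st()
for dz in(-.0225,.0225):
    P=p+R@np.array([.069,0,dz]);print((proj(cs,P)[0]-[180,90])*5,(proj(ct,P)[0]-[200,140])*5)
E
python3 -m crank '[[15,-2,-3,0,0,0,0.06],[15,-1,-2,0,0,0,0.06],[10,0,0,0,0,0,0.06],[0,0,0,0,0,0,0.06]]'
python3 - <<'E'
from m import *
C=np.array([.5794,.0026]);ph=-66.2
t=C+.142*np.array([np.cos(np.radians(ph)),np.sin(np.radians(ph))])
plan([*t,.112],ph+90)
crop(cs,180,90,150,120,5,"pics/s3.png")
E
```

```text
[243.50031868 315.74419875] [539.31749038 216.84444545]
[212.69498887 356.41414249] [512.66908746 159.65671214]
t: 5.12
eef_pos: [0.6378, -0.1283, 0.165]
orientation: [-0.328, 1.545, 0.328]
ft_force: [0.3, -0.0, 0.6]
opening: 0.045
shift [54.1  1.6 -1.4] turn [0.2 0.1 0. ] zhead 24.0 xaxis [ 0.003  0.001 -1.   ]
```

View pics/s3.png

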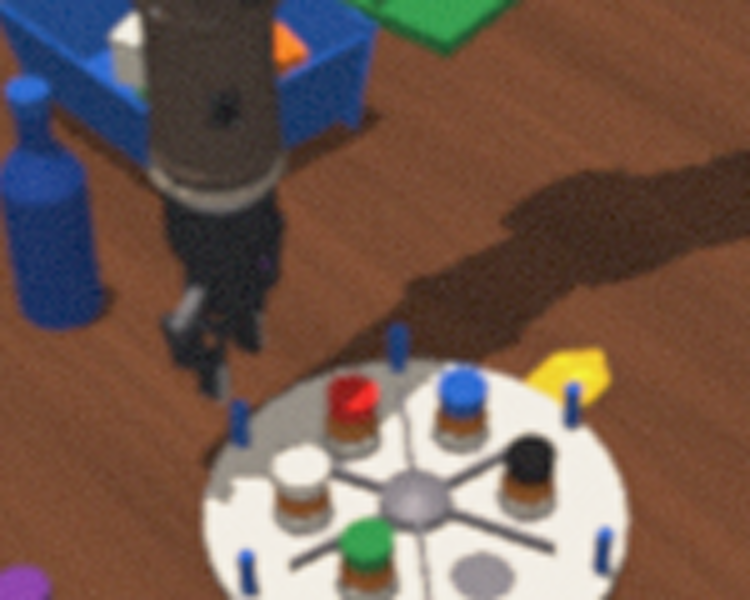

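Tips (215,390) and (255,345) are still above the peg, and the picture agrees with the projection. I'll lower them astride the peg.

```bash
python3 -m crank '[[12,1,-1,0,0,0,0.06],[12,0,0,0,0,0,0.06],[12,0,0,0,0,0,0.06],[12,0,0,0,0,0,0.06],[6,0,0,0,0,0,0.06],[0,0,0,0,0,0,0.06]]'
python3 - <<'E'
from m import *
C=np.array([.5794,.0026]);ph=-66.2
t=C+.142*np.array([np.cos(np.radians(ph)),np.sin(np.radians(ph))])
plan([*t,.112],ph+90)
crop(cs,180,90,150,120,5,"pics/s4.png")
E
```

```text
t: 5.98
eef_pos: [0.6373, -0.1274, 0.1082]
orientation: [-0.328, 1.543, 0.328]
ft_force: [-0.6, -0.5, 0.0]
opening: 0.0449
shift [-3.1  0.5 -0.9] turn [0.2 0.2 0.1] zhead 24.0 xaxis [ 0.004  0.001 -1.   ]
```

View pics/s4.png

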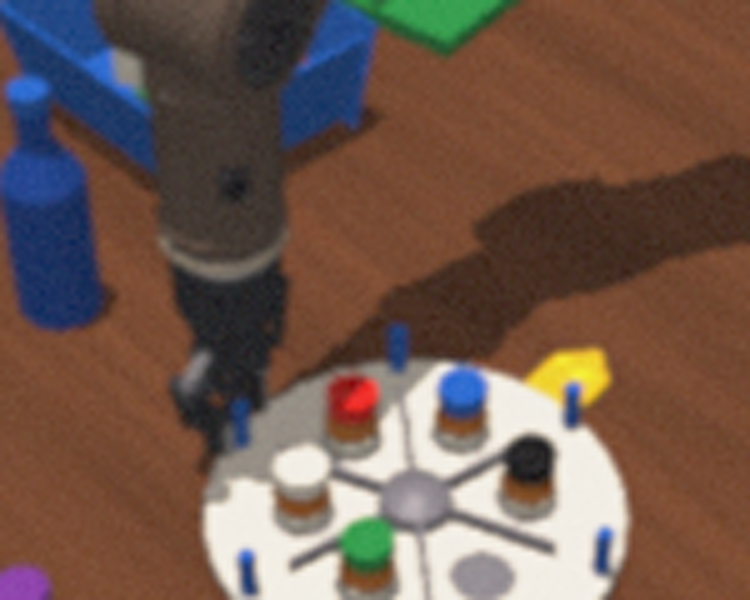

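```bash
python3 -m crank '[[0,0,-3,1.2,0,0,0.06],[0,0,-3,1.2,0,0,0.06],[0,0,-3,1.2,0,0,0.06],[0,0,-3,1.2,0,0,0.06],[0,0,-3,1.2,0,0,0.06],[0,0.1,-3,1.2,0,0,0.06],[0,0.1,-4,1.6,0,0,0.06],[0,0.1,-5,2,0,0,0.06],[0,0.1,-5,2,0,0,0.06],[0,0.1,-5,2,0,0,0.06]]'
cat > w.py <<'E'
from m import *
C=np.array([.5794,.0026]);s,p,R=st();d=p[:2]-C
a=np.degrees(np.arctan2(d[1],d[0]));h=np.degrees(np.arctan2(R[1,2],R[0,2]))
print("tcp r",np.linalg.norm(d).round(4),"ang",a.round(2),"z",p[2].round(4),"heading-ang-90",(h-a-90).round(2),"f",np.round(s["ft_force"],1),"op",s["opening"],"j",s["joints"].round(2),"x",R[:,0].round(3))
E
python3 - <<'E'
from w import *
crop(cs,180,90,150,120,5,"pics/s5.png");crop(ct,200,140,140,120,5,"pics/t5.png")
E
```

```text
t: 7.32
eef_pos: [0.6012, -0.1384, 0.1103]
orientation: [-0.111, 1.56, 0.111]
ft_force: [1.4, 0.8, -0.7]
opening: 0.0449
tcp r 0.1427 ang -81.42 z 0.1102 heading-ang-90 -0.4 f [-0.3  0.4 -1. ] op 0.045289099903113826 j [ 0.4   0.67 -0.39  1.76  0.34  0.78 -0.01] x [ 0.006  0.    -1.   ]
```

View pics/s5.png

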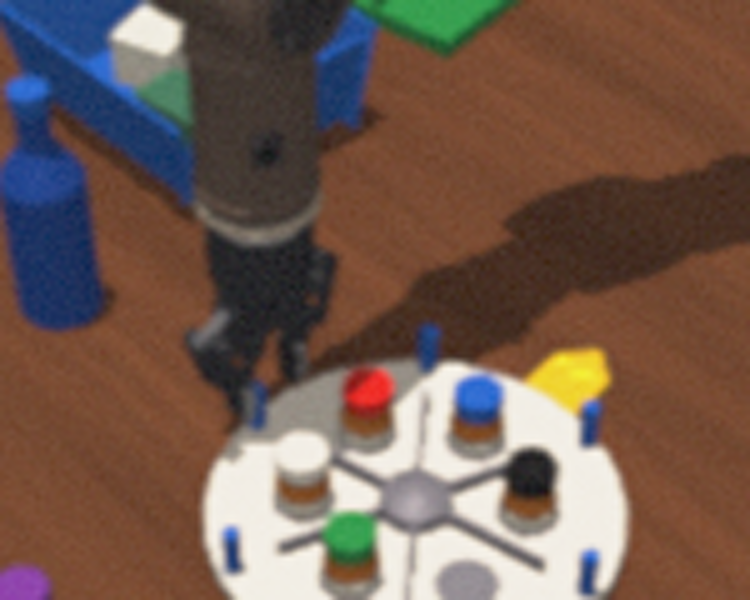

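View pics/t5.png

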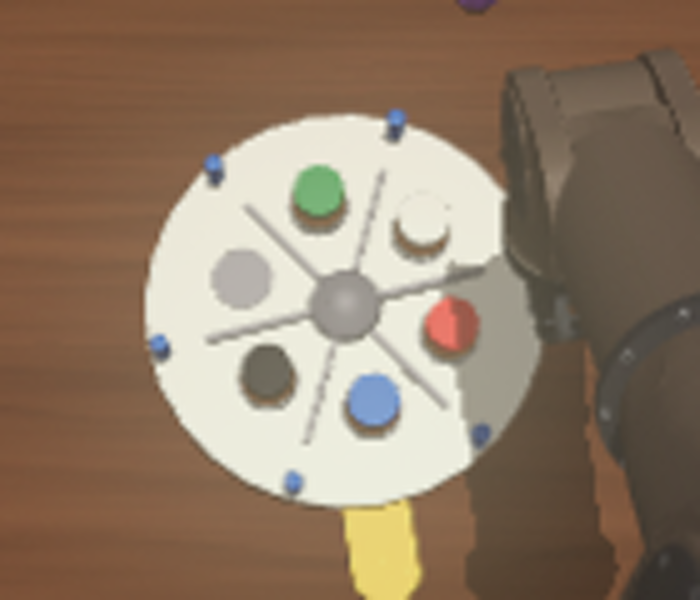

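The disc turned smoothly by about 10°; the peg rests on the trailing finger and the jars are undisturbed. I'll continue along the arc.

```bash
python3 -m crank '[[0.2,0.1,-5.5,2.2,0,0,0.06],[0.2,0.1,-6,2.4,0,0,0.06],[0.2,0.1,-6,2.4,0,0,0.06],[0.2,0.1,-6,2.4,0,0,0.06],[0.2,0.1,-6,2.4,0,0,0.06],[0.2,0.1,-6,2.4,0,0,0.06],[0.2,0.1,-6,2.4,0,0,0.06],[0.2,0.1,-6,2.4,0,0,0.06],[0.2,0.1,-6,2.4,0,0,0.06],[0.2,0.1,-6,2.4,0,0,0.06],[0,0.1,-5,2,0,0,0.06],[0,0.1,-3,1.2,0,0,0.06]]'
python3 - <<'E'
from w import *
crop(cs,180,90,150,120,5,"pics/s6.png")
E
```

```text
t: 8.93
eef_pos: [0.5303, -0.1313, 0.1083]
orientation: [0.285, 1.544, -0.283]
ft_force: [1.5, 0.1, 0.7]
opening: 0.0452
tcp r 0.1425 ang -110.24 z 0.1082 heading-ang-90 -0.44 f [-0.1  0.   0.1] op 0.045463421429224826 j [ 0.34  0.57 -0.26  1.95  0.23  0.65 -0.43] x [ 0.008 -0.    -1.   ]
```

View pics/s6.png

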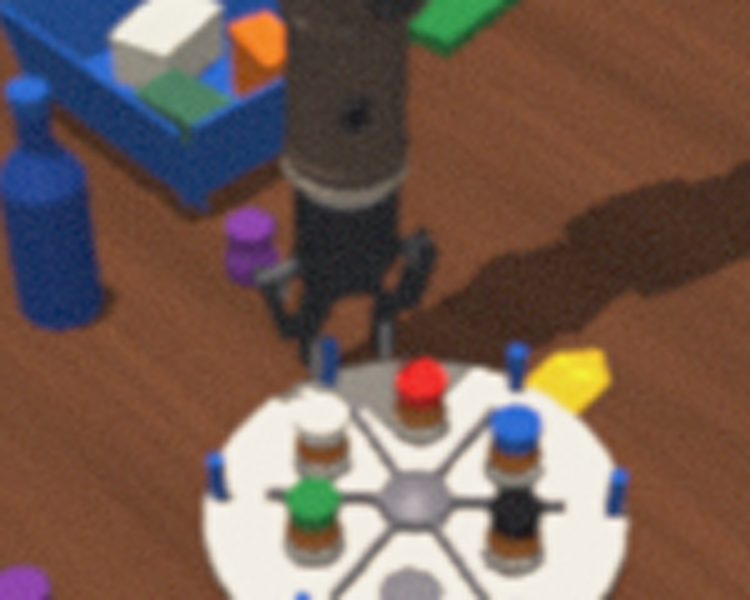

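It is turning well, and the peg at (328,355) is carried by the trailing finger. Next the longer part of the remaining arc, slowing at the end.

```bash
python3 -m crank '[[0,0.1,-5,2,0,0,0.06],[0,0.1,-6,2.4,0,0,0.06],[0,0.1,-6,2.4,0,0,0.06],[0,0.1,-6,2.4,0,0,0.06],[0,0.1,-6,2.4,0,0,0.06],[0,0.1,-6,2.4,0,0,0.06],[0,0.1,-6,2.4,0,0,0.06],[0,0.1,-6,2.4,0,0,0.06],[0,0.1,-6,2.4,0,0,0.06],[0,0.1,-6,2.4,0,0,0.06],[0,0.1,-5,2,0,0,0.06],[0,0.1,-3,1.2,0,0,0.06],[0,0,-1.5,0.6,0,0,0.06],[0,0,0,0,0,0,0.06]]'
python3 - <<'E'
from w import *
crop(cs,190,110,130,120,5,"pics/s7.png");crop(ct,210,140,120,120,5,"pics/t7.png")
E
```

```text
t: 10.78
eef_pos: [0.4727, -0.0914, 0.108]
orientation: [0.682, 1.451, -0.676]
ft_force: [0.3, -0.1, 0.3]
opening: 0.0452
tcp r 0.1422 ang -138.59 z 0.108 heading-ang-90 -1.31 f [-1.1 -0.7  0. ] op 0.04571712323070797 j [ 0.18  0.48 -0.13  2.12  0.11  0.54 -0.9 ] x [ 0.011 -0.001 -1.   ]
```

View pics/s7.png

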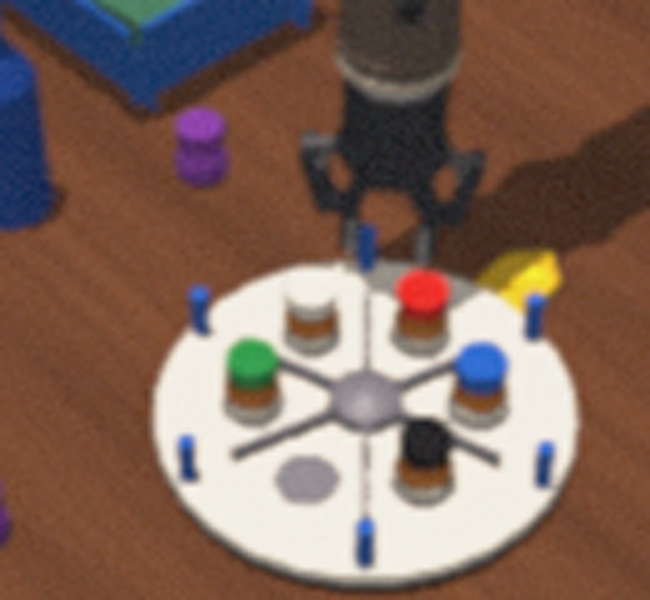

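View pics/t7.png

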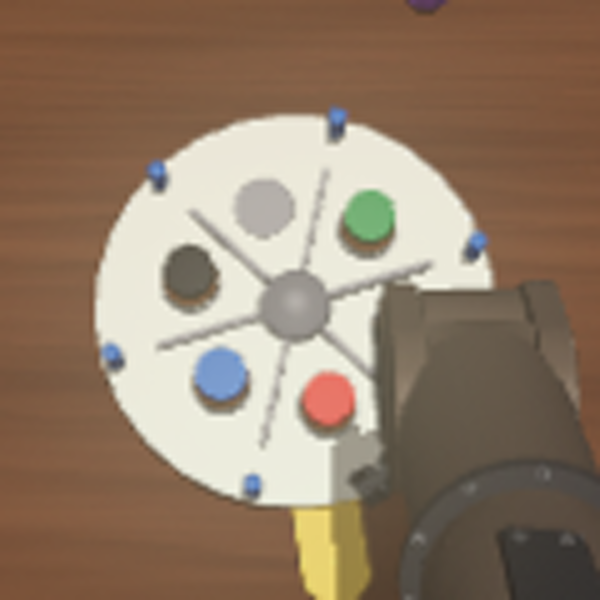

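Red cap at top (328,398), tongue (330,550), contact peg at scene (367,233). Now measure the disc angle from the pegs.

```bash
cat >> h.py <<'E'
def discang(c,pix,x0,y0,k,C=None):
    A=np.array([onz(c,np.array(p)/k+[x0,y0]-.5+.5/k,.066)[:2] for p in pix])
    r=least_squares(lambda q:np.r_[[np.linalg.norm(a-q)-.14 for a in A]],A.mean(0));q=r.x if C is None else C
    d=A-q;a=np.degrees(np.arctan2(d[:,1],d[:,0]));m=np.degrees(np.angle(np.exp(1j*6*np.radians(a)).mean()))/6
    print("centre",q.round(4),"angs",a.round(1),"mod60",m.round(2),"mean res",((a-m+30)%60-30).round(1));return m
E
python3 - <<'E'
from w import *
tp=[(337,116),(478,240),(252,482),(111,351),(157,170)];sp=[(367,233),(199,294),(187,443),(365,528),(546,450),(536,303)]
discang(ct,tp,210,140,5);discang(ct,tp,210,140,5,C);discang(cs,sp,190,110,5);discang(cs,sp,190,110,5,C)
E
```

```text
tcp r 0.1422 ang -138.56 z 0.108 heading-ang-90 -1.34 f [-0.4  0.4 -0.7] op 0.04519934129867161 j [ 0.18  0.48 -0.13  2.12  0.11  0.54 -0.9 ] x [ 0.011 -0.001 -1.   ]
centre [0.5786 0.003 ] angs [-11.9 -71.8 167.5 107.7  48. ] mod60 -12.11 mean res [ 0.2  0.3 -0.4 -0.2  0.1]
centre [0.5794 0.0026] angs [-11.8 -72.1 167.4 107.9  48.4] mod60 -12.04 mean res [ 0.2 -0.1 -0.5 -0.   0.4]
centre [0.5811 0.004 ] angs [-132.   -72.7  -11.8   47.9  107.6  167.2] mod60 -12.31 mean res [ 0.3 -0.4  0.5  0.2 -0.1 -0.5]
centre [0.5794 0.0026] angs [-131.9  -71.8  -11.1   47.7  106.8  166.4] mod60 -12.31 mean res [ 0.4  0.5  1.2  0.1 -0.9 -1.2]
```

```bash
python3 - <<'E'
from w import *
for f,x0,y0,k,c in(("pics/t1.png",220,150,5,ct),("pics/s1.png",210,145,7,cs)):
    im=cv2.cvtColor(cv2.imread(f),cv2.COLOR_BGR2HSV);m=(abs(im[...,0].astype(int)-27)<7)&(im[...,1]>120)&(im[...,2]>120)
    v,u=np.nonzero(m)
    W=np.array([onz(c,np.array(p)/k+[x0,y0]-.5+.5/k,.008)[:2] for p in zip(u,v)]);d=W-C
    r=np.linalg.norm(d,axis=1);a=np.radians(-170.8);
    print(f,m.sum(),r.min(),r.max())
    for it in range(4):
        e=np.array([np.cos(a),np.sin(a)]);n=np.array([-e[1],e[0]]);s=d@e;l=d@n
        q=(s>.16)&(s<.232)&(abs(l)<.03);ang=np.degrees(a+np.arctan2(l[q].mean(),s[q].mean()))
        a=np.radians(ang)
    mids=[((l[(abs(s-t)<.004)&q].min()+l[(abs(s-t)<.004)&q].max())/2*1000).round(2) for t in np.arange(.165,.2,.01)]
    print(ang,mids,"halfspan",[np.ptp(l[(abs(s-t)<.004)&q]).round(4) for t in np.arange(.165,.2,.01)])
E
```

```text
tcp r 0.1422 ang -138.54 z 0.108 heading-ang-90 -1.37 f [-0.  -0.3 -0.5] op 0.044840283116281195 j [ 0.18  0.48 -0.13  2.12  0.11  0.54 -0.9 ] x [ 0.011 -0.001 -1.   ]
pics/t1.png 6624 0.14956333015733947 0.2308957018778427
-170.8305158411327 [np.float64(-0.39), np.float64(0.02), np.float64(0.21), np.float64(0.07)] halfspan [np.float64(0.0512), np.float64(0.0515), np.float64(0.0512), np.float64(0.052)]
pics/s1.png 5339 0.16575807741576135 0.23023379301195646
-169.81458963932397 [np.float64(5.5), np.float64(-1.93), np.float64(-2.81), np.float64(-2.69)] halfspan [np.float64(0.0322), np.float64(0.0529), np.float64(0.0544), np.float64(0.0536)]
```

Target for the red jar is -170.8°; it is now at about -162.2°, so about 8.5° remain.

```bash
python3 -m crank '[[0,0.1,-3,1.4,0,0,0.06],[0,0.1,-4,1.8,0,0,0.06],[0,0.1,-4,1.8,0,0,0.06],[0,0.1,-4,1.8,0,0,0.06],[0,0.1,-3,1.4,0,0,0.06],[0,0,-1.5,0.6,0,0,0.06],[0,0,0,0,0,0,0.06]]'
python3 - <<'E'
from w import *
crop(cs,190,110,130,120,5,"pics/s8.png");crop(ct,210,140,120,120,5,"pics/t8.png")
E
```

```text
t: 11.95
eef_pos: [0.4608, -0.0747, 0.1079]
orientation: [0.81, 1.406, -0.802]
ft_force: [0.5, -0.8, 0.3]
opening: 0.0452
tcp r 0.1415 ang -146.86 z 0.1079 heading-ang-90 -2.51 f [-0.1  0.2  0.2] op 0.04505409650770714 j [ 0.11  0.46 -0.08  2.15  0.07  0.52 -1.06] x [ 0.011 -0.001 -1.   ]
```

View pics/s8.png

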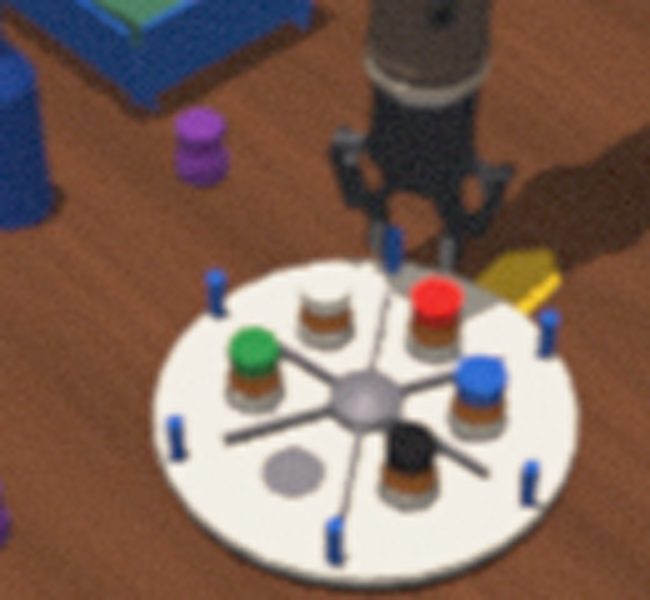

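View pics/t8.png

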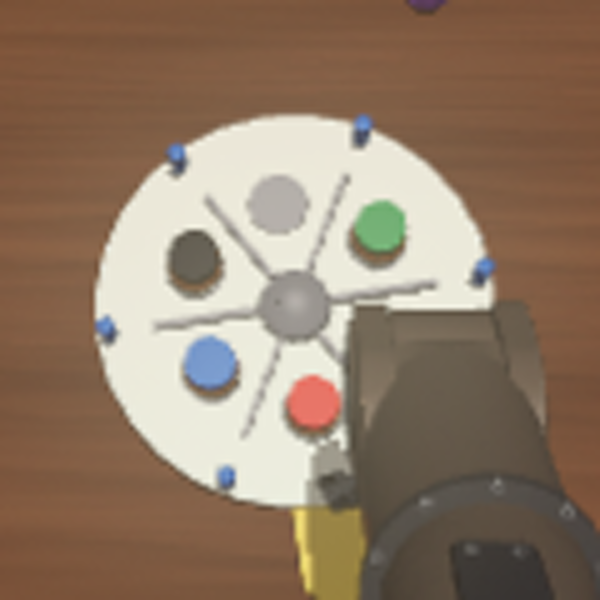

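```bash
python3 - <<'E'
from w import *
tp=[(363,122),(486,265),(226,475),(105,325),(178,152)];sp=[(394,234),(216,277),(176,424),(335,526),(531,469),(549,318)]
a=discang(ct,tp,210,140,5);discang(ct,tp,210,140,5,C);discang(cs,sp,190,110,5);discang(cs,sp,190,110,5,C)
p=onz(ct,np.array((313,403))/5+[209.6,139.6],.074)[:2]-C;print("red",np.degrees(np.arctan2(p[1],p[0])),np.linalg.norm(p))
E
```

```text
tcp r 0.1415 ang -146.84 z 0.1079 heading-ang-90 -2.53 f [ 0.6 -0.9  0.7] op 0.04482960594944921 j [ 0.11  0.46 -0.08  2.15  0.07  0.52 -1.06] x [ 0.011 -0.001 -1.   ]
centre [0.5786 0.0026] angs [-19.8 -79.8 159.5  99.6  39.6] mod60 -20.18 mean res [ 0.3  0.4 -0.3 -0.2 -0.2]
centre [0.5794 0.0026] angs [-19.9 -80.1 159.6  99.9  39.9] mod60 -20.14 mean res [ 0.2  0.  -0.3  0.   0. ]
centre [0.5807 0.0038] angs [-140.3  -81.   -19.5   39.8   99.2  160. ] mod60 -20.27 mean res [ 0.  -0.8  0.8  0.1 -0.5  0.3]
centre [0.5794 0.0026] angs [-140.3  -80.4  -18.8   39.9   98.6  159.4] mod60 -20.27 mean res [-0.  -0.2  1.5  0.2 -1.1 -0.3]
red -171.27278510991286 0.08140819904202813
```

Both views put the jar at about -170.2°, 0.6° short. One small nudge, then back off the peg to mid-gap and lift straight up.

```bash
python3 -m crank '[[0,0,-1.4,0,0,0,0.06],[0,0,0,0,0,0,0.06]]'
python3 -m crank '[[0,0,4,0,0,0,0.06],[0,0,4,0,0,0,0.06],[0,0,3,0,0,0,0.06],[0,0,0,0,0,0,0.06]]'
python3 - <<'E'
from w import *
crop(cs,190,110,130,120,5,"pics/s9.png");crop(ct,210,140,120,120,5,"pics/t9.png")
E
```

```text
t: 12.4
eef_pos: [0.4602, -0.0738, 0.1079]
orientation: [0.81, 1.406, -0.802]
ft_force: [-0.0, -0.8, -0.3]
opening: 0.0454
t: 12.9
eef_pos: [0.4664, -0.0839, 0.1079]
orientation: [0.81, 1.405, -0.802]
ft_force: [-0.3, 0.8, 0.3]
opening: 0.045
tcp r 0.1423 ang -142.68 z 0.1079 heading-ang-90 -6.69 f [-0.3 -0.1  0.1] op 0.045250075356126095 j [ 0.13  0.47 -0.08  2.14  0.07  0.53 -1.04] x [ 0.011 -0.001 -1.   ]
```

View pics/s9.png

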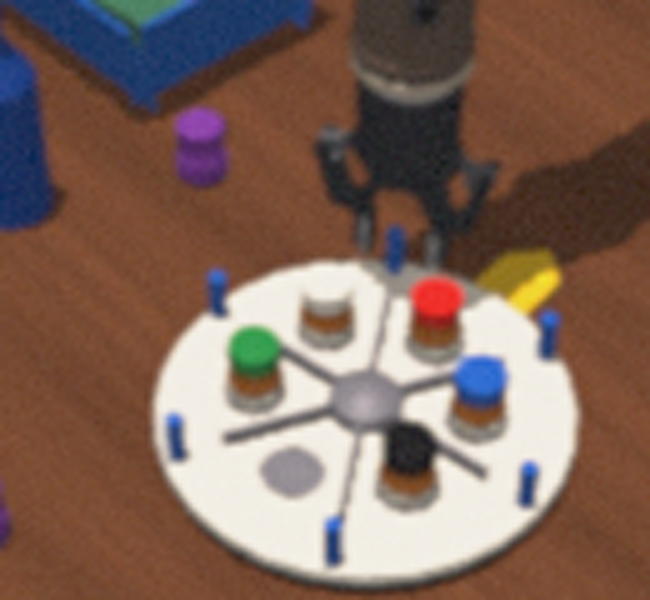

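View pics/t9.png

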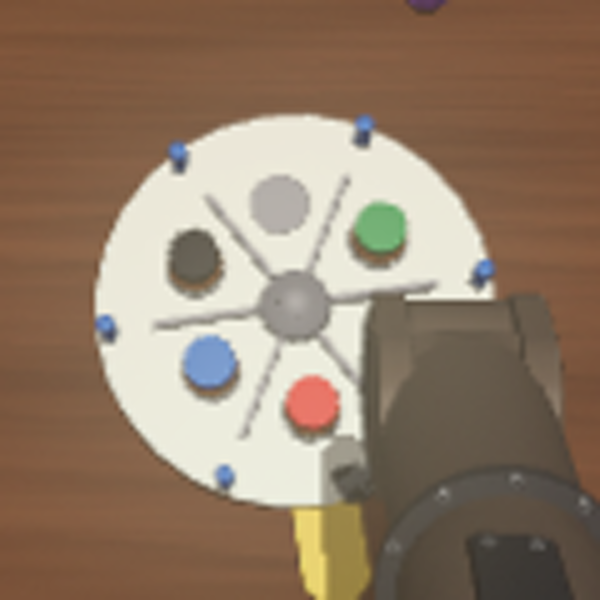

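The peg (397,245) stands free, mid-gap between the fingers at (365,235) and (433,250). Lift straight up, then move off to the right.

```bash
python3 -m crank '[[-8,0,0,0,0,0,0.06],[-12,0,0,0,0,0,0.06],[-15,0,0,0,0,0,0.06],[-20,0,0,0,0,0,0.06],[-25,0,0,0,0,0,0.06],[-30,0,0,0,0,0,0.06],[-30,0,0,0,0,0,0.06],[-30,0,0,0,0,0,0.06],[-20,-20,0,0,0,0,0.06],[-10,-35,10,0,0,0,0.06],[0,-35,10,0,0,0,0.06],[0,-35,10,0,0,0,0.06],[0,-35,10,0,0,0,0.06],[0,-35,10,0,0,0,0.06],[0,-30,10,0,0,0,0.06],[0,-15,5,0,0,0,0.06],[0,0,0,0,0,0,0.06]]'
python3 - <<'E'
from w import *
crop(cs,190,110,130,120,5,"pics/s10.png");crop(ct,210,140,120,120,5,"pics/t10.png")
E
```

```text
t: 15.12
eef_pos: [0.2832, -0.2644, 0.3264]
orientation: [0.81, 1.392, -0.792]
ft_force: [-0.3, -0.2, -0.4]
opening: 0.0452
tcp r 0.3975 ang -137.96 z 0.3263 heading-ang-90 -11.04 f [ 0.5  0.5 -0. ] op 0.04554181188339398 j [ 0.49  0.    0.14  2.08 -0.02  1.03 -0.4 ] x [ 0.026 -0.002 -1.   ]
```

View pics/s10.png

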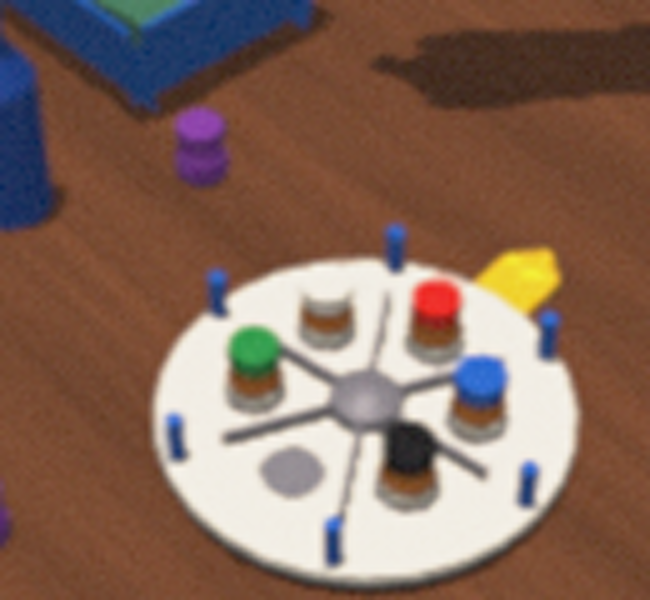

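View pics/t10.png

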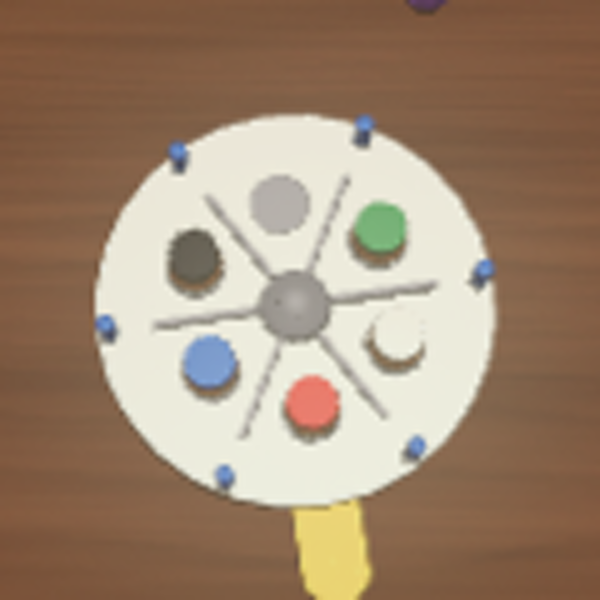

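```bash
python3 - <<'E'
from w import *
tp=[(365,123),(486,266),(417,442),(225,474),(105,325),(178,151)];sp=[(397,233),(217,276),(175,422),(334,525),(530,470),(549,319)]
discang(ct,tp,210,140,5);discang(ct,tp,210,140,5,C);discang(cs,sp,190,110,5)
for u in((312,402),(210,361),(398,333),(381,226),(194,256)):
    p=onz(ct,np.array(u)/5+[209.6,139.6],.074)[:2]-C;print("jar",np.degrees(np.arctan2(p[1],p[0])).round(1),np.linalg.norm(p).round(4))
cv2.imwrite("pics/topf.png",cv2.resize(ct["frame"][:,:,::-1],(768,576)))
E
```

```text
tcp r 0.3971 ang -137.95 z 0.326 heading-ang-90 -10.98 f [-0.1  0.3  0.9] op 0.045424776563216196 j [ 0.48  0.    0.14  2.08 -0.02  1.03 -0.4 ] x [ 0.026 -0.002 -1.   ]
centre [0.5796 0.0034] angs [ -20.9  -80.5 -140.5  159.5  100.    39.5] mod60 -20.49 mean res [-0.5 -0.   0.   0.   0.5 -0.1]
centre [0.5794 0.0026] angs [ -20.6  -80.4 -140.7  159.2   99.9   39.7] mod60 -20.49 mean res [-0.1  0.1 -0.2 -0.3  0.4  0.2]
centre [0.5803 0.0032] angs [-141.2  -81.3  -20.    39.6   98.6  159.4] mod60 -20.82 mean res [-0.4 -0.5  0.8  0.4 -0.6  0.2]
jar -171.7 0.0806
jar 129.5 0.0802
jar -111.5 0.0786
jar -50.3 0.0789
jar 70.8 0.0795
```

View pics/topf.png

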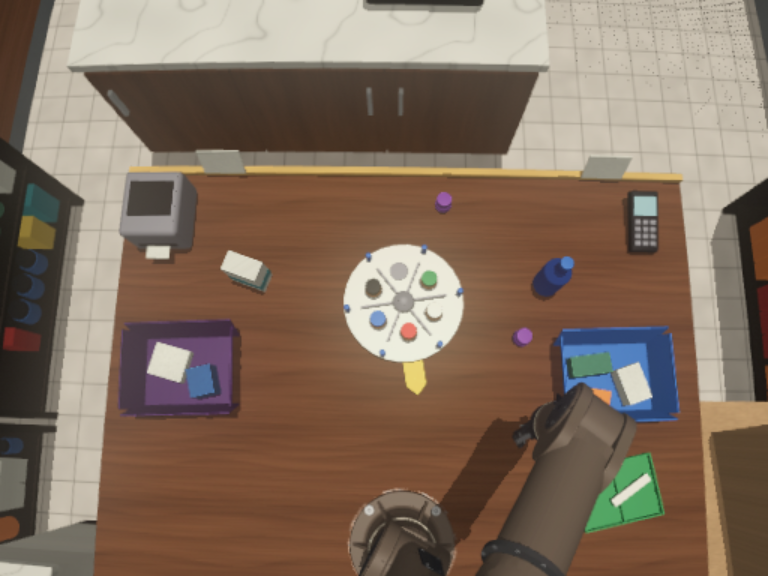

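The red jar is at about -170.6° and the tongue at -170.8°. All the jars are standing in their places, nothing else has moved, and the hand is clear. Handing in.

```bash
python3 -c "
from bench import ctrl;print(ctrl.finish_job())"
```

```text
the job is handed in; nothing more can be done
None
```

The red-capped jar now stands in front, centred behind the yellow tongue, and I handed the job in at about 15 s of the 51 s allowed. I put the half-open fingers either side of the peg between the red and white jars and pushed it about 74° with the trailing finger only, no faster than about 20°/s. Then I backed off the peg, lifted straight up and drew the hand clear.

**Alignment:** the last pictures, taken with the hand clear, put the red jar's place at -170.5° (top view) and -170.8° (scene view). The tongue measures -170.8° from the top view.

**Disagreements:**
- The red cap read directly from the top view gives -171.7°, about 1° off the pegs. The other caps scatter by a similar amount.
- The scene view of the tongue gave -169.8°, but part of the tongue is hidden there, so I did not use it.

**Everything else:** all five jars are upright in their places about 80 mm from the axis. In the last top view the totes, bottle, carton and both purple look-alikes are where they were. The wrist force readings I saw stayed under about 2 N.

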